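# Put the gas line into service at the valve bank

### The job

Put the gas line into service at the bank of four push-in valves on the worktop: press the wide round button fully down (shuts the vent), then the square button (opens the supply), then the long bar-shaped button (opens the outlet). Start on a button only when the one before it is fully down; each stays down by itself, and the slim pin button (purge) must stay up. Only press with the fingertips: lift nothing, and leave the tape reel, the vial and the brass fitting beside the bank where they stand.

Things in the scene. Friction and masses are not known exactly. Their poses are not given: they have to be found in the camera images.
- valve_bank: Fixed dark base plate, 84 (x) x 300 (y) x 12 mm. Origin: centre of its underside; y runs along the row, x to the hose ports at the back. On it four aluminium valve blocks (70 x 56 x 40 mm, tops 52 mm above the worktop) side by side, button centres at y = -93, -31, 31, 93 mm; which valve is in which place varies. All buttons are black and differ in shape.
- tape_reel: Bystander: loose white reel of thread tape lying flat, 50 mm across, 14 mm high, behind the bank. Origin at the centre of its underside.
- vial: Bystander: loose small vial, 22 mm across, 47 mm high, standing beside the bank on its -y side. Origin at the centre of its underside.
- barb_fitting: Bystander: loose brass hose barb, 16 mm across, 30 mm high, standing beside the bank on its +y side. Origin at the centre of its underside.
- round_top (a point): Centre of the top face of the wide round button (a disc 38 mm across, 8 mm thick); moves with it. z is up. It slides straight down 10 mm and stays wherever it is left (no spring; about 4 N of friction to move it, then a hard stop). When up its top is 78 mm above the worktop, when fully down 68 mm, still 11 mm above its steel gland.
- button_round (a joint): How far the wide round button is pushed in, in m: 0 = up, 0.010 = fully down. Starts between 0 and 0.001.
- square_top (a point): Centre of the top face of the square button (30 x 30 mm, 8 mm thick); moves with it. z is up. It slides straight down 10 mm and stays wherever it is left (no spring; about 4 N of friction to move it, then a hard stop). When up its top is 78 mm above the worktop, when fully down 68 mm, still 11 mm above its steel gland.
- button_square (a joint): How far the square button is pushed in, in m: 0 = up, 0.010 = fully down. Starts between 0 and 0.001.
- bar_top (a point): Centre of the top face of the long bar-shaped button (48 mm front to back, 14 mm wide, 8 mm thick); moves with it. z is up. It slides straight down 10 mm and stays wherever it is left (no spring; about 4 N of friction to move it, then a hard stop). When up its top is 78 mm above the worktop, when fully down 68 mm, still 11 mm above its steel gland.
- button_bar (a joint): How far the long bar-shaped button is pushed in, in m: 0 = up, 0.010 = fully down. Starts between 0 and 0.001.
- pin_top (a point): Centre of the top face of the slim pin button (15 mm across, the smallest; must stay up); moves with it. z is up. It slides straight down 10 mm and stays wherever it is left (no spring; about 4 N of friction to move it, then a hard stop). When up its top is 78 mm above the worktop, when fully down 68 mm, still 11 mm above its steel gland.
- button_pin (a joint): How far the slim pin button is pushed in, in m: 0 = up, 0.010 = fully down. Starts between 0 and 0.001.

How it is judged:
On the way, in this order (a step that is already met when the one before it is completed fails the run):
1. the wide round button is pressed by the fingers to at least 8.5 of its 10 mm (value of joint button_round above 0.0085 m and contact force between the fingers and valve_round above 0.5 N), for 0.02 s.
2. the square button is pressed by the fingers to at least 8.5 of its 10 mm (value of joint button_square above 0.0085 m and contact force between the fingers and valve_square above 0.5 N), for 0.02 s.
3. the long bar-shaped button is pressed by the fingers to at least 8.5 of its 10 mm (value of joint button_bar above 0.0085 m and contact force between the fingers and valve_bar above 0.5 N), for 0.02 s.
At the end, for the whole second after the job is handed in: The round, square and bar buttons are each at least 8.5 of 10 mm down, the pin button is less than 2.5 mm down, and the tape reel, vial and fitting stand still, upright within 0.2 rad and within 15 mm of where they were (value of joint each of button_round, button_square, button_bar above 0.0085 m and value of joint button_pin below 0.0025 m and distance of each of tape_reel, vial, barb_fitting from where it was at the start of the episode below 0.015 m and angle between each of tape_reel, vial, barb_fitting's own z axis and vertical below 0.2 rad and linear speed of each of tape_reel, vial, barb_fitting below 0.02 m/s); the robot touches nothing.
It fails at once if the square button is pushed (over 2.5 mm) before the round one is down (value of joint button_square above 0.0025 m and value of joint button_round below 0.0085 m).
It fails at once if the bar button is pushed (over 2.5 mm) before the round and the square ones are down (value of joint button_bar above 0.0025 m and value of joint any of button_round, button_square below 0.0085 m).
It fails at once if the pin button is pushed (over 2.5 mm) (value of joint button_pin above 0.0025 m).
It fails at once if a bystander is lifted (over 8 mm), knocked over or moved more than 15 mm (distance of any of tape_reel, vial, barb_fitting from where it was at the start of the episode above 0.015 m or height (world z) of any of tape_reel, vial, barb_fitting above 0.008 m or angle between any of tape_reel, vial, barb_fitting's own z axis and vertical above 0.5 rad).
It also fails if it takes over 38 s, if anything falls off the work surface, if the arm or the gripper's body presses on something with over 40 N, if the wrist force passes 120 N, or if a joint passes its speed limit or range.

### The arm

A 7-joint arm with a two-finger parallel gripper is mounted at the origin on a cart in front of the work surface, level with it; the furniture and walls round the work are solid. World frame = base frame: x ahead of the robot, y to its left, z up, the work surface at z = 0. Lengths are in m, angles in rad, forces in N, time in s.
With the tool pointing down it reaches from about 0.35 to 0.9 m from the base axis. Payload 7.2 kg.
Tool frame: the origin (TCP) lies on the front face of the gripper's body, between the roots of the fingers; the fingertips stand 80 mm ahead of it and the grasp point (between the pads) lies 61 mm ahead of it; z points along the fingers, y is the line along which they close (so a half turn about z gives the same grasp; the last joint's range is limited). The gripper opens to 88 mm and grips with 3 to 60 N. Pads are 20 mm wide; open, the fingers measure 115 mm over their backs; the gripper's body (75 mm by 178 mm) begins 61 mm behind the grasp point.
Start: joints at [1.163, 0.411, -0.013, 1.596, 0.006, 1.134, -0.082], TCP at [0.208, -0.589, 0.303] pointing down, gripper open.
Joint ranges: [-2.95, 2.95], [-0.29, 1.99], [-1.47, 1.44], [0.14, 2.54], [-1.03, 4.17], [0.13, 1.85], [-2.86, 2.86]. Speed limits (rad/s): [2.39, 2.39, 3.01, 3.01, 3.14, 3.14, 3.14].

### API

Orientations are given as [roll, pitch, yaw] about the fixed x, y, z axes, in that order (R = Rz(yaw) Ry(pitch) Rx(roll)).
In Python, from station import move_to, servo_line, goto_joints, set_gripper, hold, solve_ik, observe, get_image, calibration, Unreachable, finish_job, recognise gives the robot as it stands. Calls block until the motion is done:
- move_to(position, orientation): joint-space move of the TCP to a pose.
- servo_line(position, ori=None, feed=0.15, f_stop=None): straight line of the TCP; ori=None keeps the orientation; feed is the mean speed in m/s. With f_stop (N) it stops when the force on the tool has changed by that much, and returns True; else False.
- goto_joints(angles): joint-space move.
- set_gripper(opening, force=None): finger opening in m; force is the grip in N (None keeps the last); returns when the fingers have stopped.
- hold(seconds).
- solve_ik(position, orientation): joint angles nearest the present ones, or None.
- observe(): the state.
- get_image(name): name is "side" or "top"; returns (picture, depth): 384x512x3 uint8, red, green, blue; 384x512 float32, m along the optical axis (not along the pixel's ray), 0 where there is no reading.
- calibration(name): a dict with "vertical_fov" (degrees; the focal length in pixels is half the picture's height over the tangent of half this angle, whatever the lens; pixels are square), "cx", "cy" (the principal point, pixels), "rvec" (rotation vector, rad) and "tvec" (3), from world to camera coordinates, as OpenCV has them. Camera axes: x right, y down, z forward; pixel columns grow to the right and rows downward; lengths in m; the calibration is good to about 2 mm. A picture is of the moment at which its call begins. calibration takes no time and is no camera call.
A pose or a line that the arm cannot do raises Unreachable and nothing moves.
- finish_job(): hands the job in; it is judged then, once.
Trained networks look in the newest picture that a camera, given by its name, has taken for a name from the list of things; names that differ only in an ending like _2 or _b are one class to them, and where a whole thing is asked for, a point or a joint stands for the part that bears it (a point fixed in the world has none). Each returns a list of dicts, best first, with "score" (0 to 1); they miss things now and then, are a little off and sometimes report something else, mostly with a low value. They report only what shows in the picture. A call takes as long as a camera call.
- recognise(camera, name): "bbox" ([left, top, right, bottom] in pixels, round what is visible of it).
The state is a dict: "clock": time; "joint_positions": joint angles; "qd": joint speeds; "joint_torque": joint torques, N m; "ee_pos": TCP position; "eef_rot": TCP orientation; "contact_force": force on the tool from outside, world axes, zero at the start; "moment": the same for the moment, N m; "width": finger opening in m; "grasp_force": force on a finger pad.
Only numpy, scipy, OpenCV 4.12 (cv2) and the standard library are available. Lean on these libraries where they do the work, as an engineer would, in place of code of your own. Each camera call takes 0.05 s, during which the arm holds its last target. There are 200 camera calls.

## Working session

There is one attempt and no reset: what is moved stays moved. The work goes in short steps, each a Python script; the robot and the scene stay as the last script left them, time stands still between calls to the robot, and variables do not carry over. Pictures are saved under pics/ and viewed, at most 10 in all, crops included, and the job is handed in when it is done.

```bash
mkdir -p pics; ls; cat > h.py <<'E'
import numpy as np, cv2
from station import *
def cam(n):
    c=calibration(n); R=cv2.Rodrigues(np.array(c["rvec"],float))[0]; t=np.array(c["tvec"],float).ravel()
    f=192/np.tan(np.radians(c["vertical_fov"])/2); return R,t,f,c["cx"],c["cy"]
def cloud(n,depth):
    R,t,f,cx,cy=cam(n); v,u=np.mgrid[:384,:512]
    P=np.stack([(u-cx)/f*depth,(v-cy)/f*depth,depth],-1); return (P-t)@R
def px_at_z(n,u,v,z):
    R,t,f,cx,cy=cam(n); d=R.T@np.array([(u-cx)/f,(v-cy)/f,1]); o=-R.T@t
    return o+d*(z-o[2])/d[2]
E
python3 - <<'E'
from h import *
for n in("top","side"):
    p,d=get_image(n); cv2.imwrite(f"pics/{n}0.png",p[...,::-1]); np.save(f"{n}.npy",d)
    print(n,calibration(n), (d>0).mean())
    for k in("round_top","square_top","bar_top","pin_top","valve_bank","tape_reel","vial","barb_fitting"):
        r=recognise(n,k)[:2]
        print(k,[(np.round(x["bbox"]).tolist(),round(x["score"],2), np.round(px_at_z(n,(x["bbox"][0]+x["bbox"][2])/2,(x["bbox"][1]+x["bbox"][3])/2,.078),3).tolist()) for x in r])
print(observe())
E
```

```text
pics
top {'vertical_fov': 51.023012460369564, 'cx': 255.17008007684834, 'cy': 189.2393959683337, 'rvec': array([ 2.17830277, -2.12547082,  0.1349119 ]), 'tvec': array([0.0554373 , 0.51694728, 0.90465162])} 0.9959869384765625
round_top []
square_top [([370.0, 191.0, 385.0, 204.0], 0.63, [0.498, -0.204, 0.078])]
bar_top [([284.0, 167.0, 306.0, 190.0], 0.67, [0.537, -0.021, 0.078]), ([345.0, 191.0, 356.0, 212.0], 0.63, [0.487, -0.144, 0.078])]
pin_top []
valve_bank [([266.0, 177.0, 400.0, 236.0], 0.67, [0.476, -0.104, 0.078])]
tape_reel [([283.0, 167.0, 309.0, 189.0], 0.86, [0.537, -0.022, 0.078]), ([348.0, 191.0, 357.0, 212.0], 0.28, [0.488, -0.148, 0.078])]
vial [([415.0, 182.0, 427.0, 194.0], 0.66, [0.521, -0.3, 0.078])]
barb_fitting []
side {'vertical_fov': 42.09902212615403, 'cx': 256.9919237817137, 'cy': 190.35654801151497, 'rvec': array([ 1.8835441 , -0.43146832,  0.28628794]), 'tvec': array([-0.42371998,  0.17863541,  0.92533707])} 0.9959513346354166
round_top [([362.0, 276.0, 377.0, 309.0], 0.23, [0.469, -0.396, 0.078])]
square_top []
bar_top [([288.0, 230.0, 301.0, 239.0], 0.6
[... 349 characters left out ...]
int_positions': array([ 1.16280192,  0.41106528, -0.01270958,  1.59618581,  0.00560341,
        1.13432681, -0.08220255]), 'qd': array([ 0.00044767,  0.00073567, -0.0001798 ,  0.00213909,  0.00074298,
       -0.00064264, -0.00033468]), 'joint_torque': array([ 1.10680849e-04, -5.87721527e+01,  6.41180389e-01, -2.91385370e+01,
       -5.36600361e-02,  1.03778447e-02,  5.07075947e-05]), 'ee_pos': array([ 0.20830148, -0.5892662 ,  0.3026809 ]), 'eef_rot': array([ 3.14154249e+00, -4.38573118e-06,  3.39811344e-01]), 'contact_force': array([ 0.29859845,  0.37540307, -1.07438711]), 'moment': array([ 6.03860013e-05, -2.98187178e-02, -4.70245975e-02]), 'grasp_force': 0.0, 'width': 0.08799912966974528}
```

```bash
python3 - <<'E'
from h import *
a=cv2.imread("pics/top0.png")[150:250,240:440]; cv2.imwrite("pics/a.png",cv2.resize(a,None,fx=4,fy=4,interpolation=cv2.INTER_CUBIC))
b=cv2.imread("pics/side0.png")[200:320,240:400]; cv2.imwrite("pics/b.png",cv2.resize(b,None,fx=5,fy=5,interpolation=cv2.INTER_CUBIC))
P=cloud("top",np.load("top.npy")); d=P[...,2]
m=((d>.068)&(d<.09)&(P[...,0]>.35)).astype(np.uint8)
n,l,s,c=cv2.connectedComponentsWithStats(m)
for i in range(1,n):
    if s[i,4]>8:
        q=P[l==i]; print(s[i].tolist(),np.round(q.mean(0),4),np.round(q.min(0),3),np.round(q.max(0),3))
E
```

```text
[0, 17, 43, 7, 208] [0.8966 0.6301 0.079 ] [0.895 0.582 0.068] [0.899 0.684 0.09 ]
[42, 18, 135, 9, 658] [0.8968 0.4221 0.0791] [0.894 0.265 0.068] [0.9   0.577 0.09 ]
[256, 22, 256, 12, 1297] [ 0.8969 -0.222   0.0789] [ 0.894 -0.525  0.068] [0.9   0.076 0.09 ]
[395, 45, 43, 6, 86] [ 0.8503 -0.299   0.0777] [ 0.846 -0.342  0.069] [ 0.854 -0.251  0.088]
[389, 64, 12, 12, 90] [ 0.7952 -0.2459  0.0763] [ 0.787 -0.263  0.068] [ 0.811 -0.236  0.09 ]
[45, 73, 6, 4, 10] [0.764  0.5534 0.0794] [0.761 0.551 0.069] [0.766 0.555 0.09 ]
[18, 97, 16, 21, 173] [0.6867 0.599  0.0756] [0.665 0.586 0.068] [0.712 0.614 0.09 ]
[62, 103, 6, 3, 11] [0.6959 0.5091 0.0786] [0.69  0.507 0.069] [0.701 0.511 0.088]
[202, 105, 62, 29, 161] [0.6506 0.1161 0.0792] [0.637 0.055 0.068] [0.702 0.193 0.09 ]
[439, 120, 65, 66, 953] [ 0.5914 -0.4078  0.0798] [ 0.533 -0.488  0.068] [ 0.675 -0.346  0.09 ]
[29, 157, 11, 2, 12] [0.5666 0.562  0.0875] [0.566 0.549 0.085] [0.568 0.574 0.09 ]
[32, 160, 11, 7, 28] [0.5561 0.558  0.0795] [0.551 0.543 0.07 ] [0.562 0.571 0.089]
[370, 190, 16, 16, 188] [ 0.4977 -0.2041  0.0779] [ 0.481 -0.22   0.071] [ 0.515 -0.188  0.081]
[346, 192, 10, 22, 143] [ 0.4859 -0.1435  0.0778] [ 0.462 -0.154  0.069] [ 0.509 -0.134  0.081]
[315, 199, 17, 17, 228] [ 0.4745 -0.0829  0.0779] [ 0.456 -0.101  0.071] [ 0.492 -0.065  0.083]
[293, 208, 6, 7, 36] [ 0.4631 -0.0223  0.0776] [ 0.457 -0.028  0.073] [ 0.47  -0.017  0.081]
```

View pics/a.png

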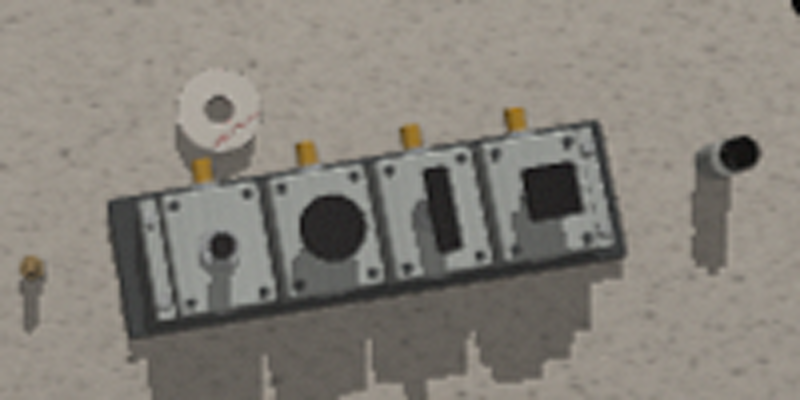

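View pics/b.png

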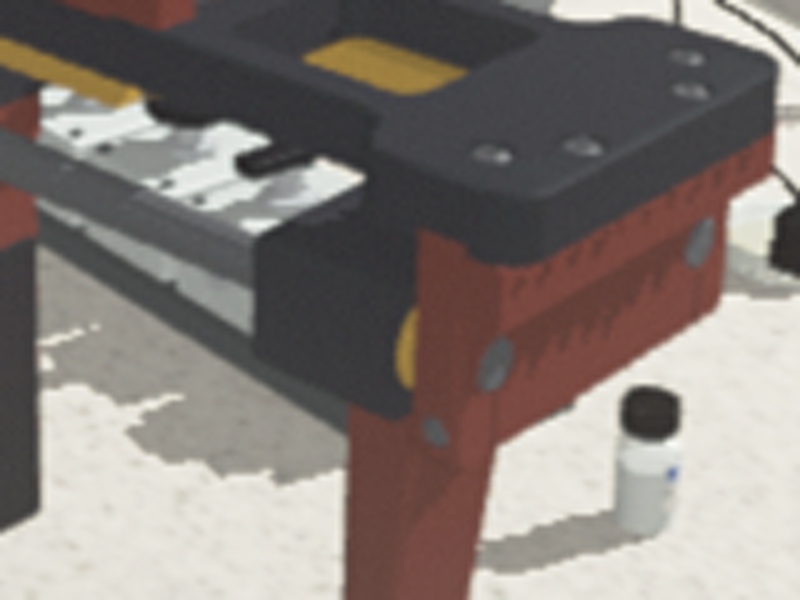

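The top crop shows, left to right (+y to -y): pin (220,245), round (332,228), bar (443,208) and square (552,192), which agrees with the depth blobs. The vial is at the right, the fitting at the left and the reel behind. In the side crop something red and black hides part of the bank, so I'll check the full view for obstacles.

```bash
python3 - <<'E'
from h import *
a=cv2.imread("pics/top0.png");b=cv2.imread("pics/side0.png")
cv2.imwrite("pics/c.png",cv2.resize(np.hstack([a,b]),(800,300),interpolation=cv2.INTER_AREA))
P=cloud("side",np.load("side.npy")); print(P[235,330].round(3),P[215,360].round(3),P[290,320].round(3),P[240,290].round(3))
P=cloud("top",np.load("top.npy")); m=(P[...,2]>.12)&(abs(P[...,1]+.1)<.35)&(P[...,0]<.8); q=P[m]; print(len(q),q.min(0),q.max(0))
for x,y in((.475,-.083),(.498,-.204),(.486,-.1435)):
    for yaw in(.188,-1.383,1.759):
        print(yaw,solve_ik([x,y,.145],[np.pi,0,yaw]))
E
```

```text
[ 0.205 -0.674  0.346] [ 0.241 -0.656  0.346] [ 0.217 -0.646  0.288] [ 0.476 -0.138  0.052]
14024 [ 0.39393931 -0.44835341  0.1200049 ] [0.77001432 0.20888441 0.9641798 ]
0.188 [ 0.34828686  0.40601163 -0.33732917  2.07203353  0.20565739  0.69462814
 -1.50514523]
-1.383 [-0.79539149  0.76119765  1.25279965  2.13892083 -0.92453704  0.9626488
 -1.95685806]
1.759 [ 0.54712144  0.44969097 -0.58705319  2.05949411  0.36758442  0.73422711
 -0.08291408]
0.188 [ 0.47522119  0.46989319 -0.22594597  1.94635713  0.15078808  0.74133794
 -1.2213335 ]
-1.383 [ 0.2125332   0.4581196   0.11061779  1.96455405 -0.07388246  0.72270118
 -2.58651496]
1.759 [ 0.70151692  0.51517095 -0.52247627  1.93107348  0.35470768  0.78651051
  0.16931494]
0.188 [ 0.43450092  0.43541873 -0.30317117  2.01685881  0.19300897  0.71616635
 -1.37103688]
-1.383 [ 0.15285524  0.41495668  0.04823196  2.03584051 -0.03048692  0.69145289
 -2.73330917]
1.759 [ 0.63715464  0.47946014 -0.56268244  2.0037109   0.36618806  0.75772699
  0.04351541]
```

View pics/c.png

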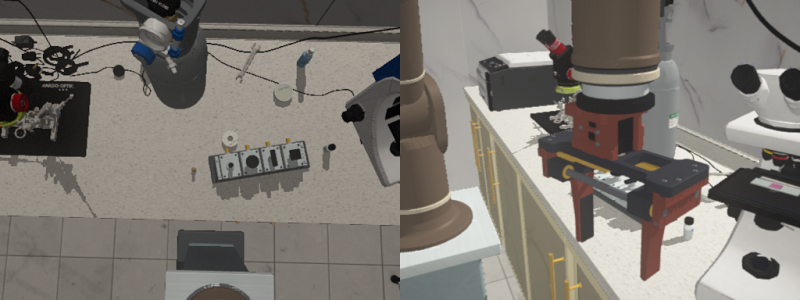

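The red and black object is our own gripper, parked near the side camera. The microscope (right) and the cylinder behind the bank are clear if I go by way of an inner waypoint.

```bash
cat >> h.py <<'E'
O=[np.pi,0,1.759]
def press(x,y):
    move_to([x,y,.19],O); 
    servo_line([x,y,.162],O,feed=.1)
    s=servo_line([x,y,.1445],O,feed=.015,f_stop=25)
    hold(.1); o=observe(); print("stop",s,o["ee_pos"].round(4),o["contact_force"].round(1),o["clock"])
    servo_line([x,y,.19],O,feed=.1)
E
python3 - <<'E'
from h import *
set_gripper(0,10)
move_to([.3,-.36,.3],O)
print(observe()["clock"],observe()["width"])
press(.4745,-.083)
print(observe()["clock"])
E
```

```text
3.2167 0.00030266170225269216
stop True [ 0.4747 -0.083   0.1483] [-2.8  0.4  8.6] 5.95
6.5167
```

```bash
cat >> h.py <<'E'
def tops(tag):
    p,d=get_image("top"); P=cloud("top",d)
    for k,(x,y) in dict(round=(.4745,-.083),bar=(.4862,-.1435),square=(.498,-.204),pin=(.463,-.0223)).items():
        m=(np.hypot(P[...,0]-x,P[...,1]-y)<.006)&(P[...,2]<.1); print(k,m.sum(),np.median(P[m][:,2]).round(4) if m.any() else None)
    cv2.imwrite(f"pics/{tag}.png",p[...,::-1])
E
python3 - <<'E'
from h import *
move_to([.33,-.2,.2],O); tops("r1"); print(observe()["clock"])
E
```

```text
round 24 0.0687
bar 29 0.0778
square 22 0.0776
pin 24 0.0782
7.3333
```

```bash
python3 - <<'E'
from h import *
press(.498,-.204); press(.4862,-.1435)
move_to([.33,-.2,.22],O); tops("r2"); print(observe()["clock"])
E
```

```text
stop True [ 0.4982 -0.2041  0.1484] [-2.3 -0.3  7.4] 9.4833
stop True [ 0.4864 -0.1436  0.1483] [-1.8 -0.5  8.1] 11.85
round 23 0.0685
bar 24 0.0688
square 21 0.069
pin 24 0.0777
13.1833
```

```bash
python3 -c "
import cv2
a=cv2.imread('pics/r2.png')[130:270,220:450]; cv2.imwrite('pics/r2c.png',cv2.resize(a,None,fx=3,fy=3))"
```

```text
(no output)
```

View pics/r2c.png

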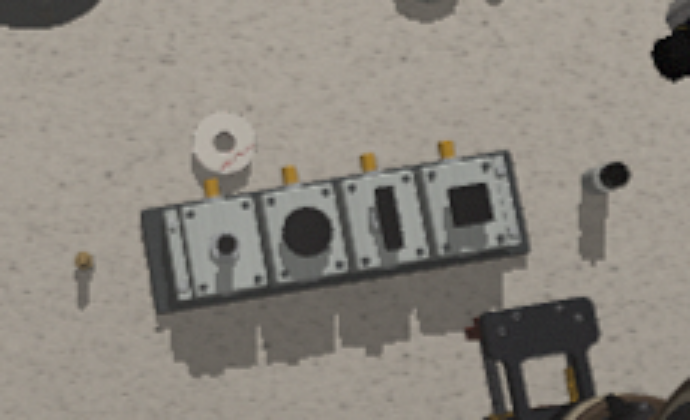

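The picture shows round (307,230), bar (389,217) and square (470,204) pressed down and the pin (227,244) still up. The reel, vial and fitting haven't moved, and the arm is clear of everything.

```bash
python3 -c "
from h import *
print(finish_job())"
```

```text
the job is handed in; nothing more can be done
None
```

I pressed the round, square and bar buttons down to their stops in that order; the pin button stayed up, the reel, vial and fitting didn't move, and I handed the job in shortly after 13.2 s on the robot's clock (the hand-in gave no verdict).

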